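# Release the filter cassette of the air sampler and hold it lifted out

### The job

Take the used dark grey filter cassette out of the white air-sampling unit: with the orange flat-blade driver, turn the slotted retainer head a quarter turn anticlockwise so that its red tab swings clear of the cassette's tongue, and put the driver back upright in its block. Then squeeze the cassette's two blue side catches together between the fingers, lift the cassette straight up out of its well, and finish while still holding it by the squeezed catches, level and well clear above the well. Do not turn the retainer with the fingers and leave the bottle and the two vials undisturbed.

Things in the scene. Friction and masses are not known exactly. Their poses are not given: they have to be found in the camera images.
- unit: white air-sampling unit with aluminium deck, 180 (x) x 130 (y) x 55 mm, fixed to the worktop. Origin: centre of its underside, on the worktop; z up; its display front faces its -x. The deck (flat top) is 55 mm up; the cassette's well is at x = +25 mm, the retainer at x = -42 mm.
- slot_well (a point): centre of the mouth of the cassette's well, at deck height (axes as the unit's). The well is 40 mm deep; the cassette stands on its floor with 1.2 to 1.5 mm of play all round, held down by hooks on its two catches that lie under the edge of the deck.
- retainer_slot (a point): point on the axis of the round steel retainer head (27 mm across, rim 3 mm higher), in its driver slot, 17.5 mm above the deck. The frame turns with the head: x lies along the slot and along the red tab, z up. The slot is 3.6 mm wide, 13.5 mm long, closed at the ends; straight walls run 7 mm down from here to its floor; above it flares to 8.5 mm wide. The tab reaches out 34 mm.
- retainer (a joint): turn of the retainer in rad: 0 = tab straight over the cassette's tongue (locked), grows anticlockwise seen from above; clear of the tongue above about 1.0, stop at 1.65. It stays where it is left; about 0.05 N m of friction. It starts at 0.05 to 0.3.
- cassette_grip (a point): point midway between the two blue catch ears of the dark grey filter cassette, 54 mm above its underside; seated, 14 mm above the deck. Cassette axes: z up, catches on the +y and -y sides, tongue at -x under the retainer's tab. Body 64 (x) x 48 (y) x 42 mm, 140 to 195 g in all.
- catch_left (a joint): squeeze of the catch on the cassette's +y side in rad: 0 = sprung out (hooked), 0.08 = hook free, stop at 0.16; about 5 N on each ear squeezes it home. The two ears are 24 mm long (x), rise 29 mm above the deck and are 50 mm apart outside at the deck, 58 mm at their tops; squeezed they stand upright, about 40 mm apart outside. Pivots at the bottom of the cassette.
- catch_right (a joint): the same for the catch on the -y side, also positive when squeezed inward.
- stand: grey driver block 75 (x) x 55 (y) x 56 mm, fixed to the worktop. Origin: centre of its underside.
- stand_hole (a point): centre of the mouth of the driver's hole at the top of the block: 16 mm across, 50 mm deep. The driver stands in it blade down, the shoulder of its handle on the block's top.
- driver_grip (a point): middle of the hexagonal orange handle of the stubby driver (80 g): the handle is 26 mm across flats and 48 mm long (24 mm above to 25 mm below this point). Axes of the driver: z from the blade up through the handle, x along the width of the blade; two handle flats face +y and -y, the others at 60 degrees.
- driver_tip (a point): tip of the driver's blade, 69 mm below the middle of the handle. The blade is 11 mm wide (x) and 2.4 mm thick, at the last 1.5 mm 10 x 1.6 mm; a round shaft of 8.4 mm begins 12 mm above the tip. The handle's shoulder lies 44 mm above the tip. Blade in slot has about 0.2 rad of play.
- bottle: small glass bottle with a blue cap, 56 mm across and 99 mm high, loose bystander near the driver block. Origin: centre of its underside.
- vial_clear: 20 ml vial with white cap, 27 mm across and 60 mm high, loose bystander. Origin: centre of its underside.
- vial_amber: 20 ml vial with black cap, 27 mm across and 60 mm high, loose bystander. Origin: centre of its underside.
Not all that is in view belongs to the job. What is shaped like the part that bears driver_grip but yellow is not meant.

How it is judged:
By the outcome, as a careful person would: the job done as asked, in the order asked, and still so for the second after the job is handed in, while the arm keeps its last pose, push and grip.
It also fails if it takes over 58 s, if anything falls off the work surface, if the arm or the gripper's body presses on something with over 40 N, if the wrist force passes 120 N, or if a joint passes its speed limit or range.

### The arm

A 7-joint arm with a two-finger parallel gripper is mounted at the origin on a cart in front of the work surface, level with it; the furniture and walls round the work are solid. World frame = base frame: x ahead of the robot, y to its left, z up, the work surface at z = 0. Lengths are in mm, angles in rad, forces in N, time in s.
With the tool pointing down it reaches from about 400 to 900 mm from the base axis. Payload 5.6 kg.
Tool frame: the origin (TCP) lies midway between the tips of the shut fingers; the grasp point (between the pads) lies 19 mm behind it; z points along the fingers, y is the line along which they close (so a half turn about z gives the same grasp; the last joint's range is limited). The gripper opens to 92 mm and grips with 3 to 60 N. Pads are 20 mm wide; open, the fingers measure 128 mm over their backs; the gripper's body (75 mm by 189 mm) begins 69 mm behind the grasp point.
Start: joints at [1.236, 0.468, -0.012, 1.603, 0.006, 1.071, -0.056], TCP at [186.947, -622.544, 181.292] pointing down, gripper open.
Joint ranges: [-2.53, 2.53], [-0.31, 2.02], [-1.57, 1.55], [0.28, 2.44], [-1.29, 4.43], [0.15, 1.84], [-2.92, 2.92]. Speed limits (rad/s): [2.57, 2.57, 3.14, 3.14, 3.14, 3.14, 3.14].

### API

Orientations are given as a rotation vector (axis times angle).
In Python, from cell import robot, grip, kin, viewer gives the robot as it stands. Calls block until the motion is done:
- robot.movep(position, orientation): joint-space move of the TCP to a pose.
- robot.servo_line(position, feed=150, rotation=None): straight line of the TCP; rotation=None keeps the orientation; feed is the mean speed in mm/s.
- robot.goto_joints(angles): joint-space move.
- grip(opening, newtons=None): opening from 0.0 (shut) to 1.0 (fully open); newtons is the grip in N (None keeps the last); returns when the fingers have stopped.
- robot.hold(seconds).
- kin.ik(position, orientation): joint angles nearest the present ones, or None.
- robot.observe(): the state.
- viewer.read_camera(name): name is "scene" or "top" or "wrist"; returns the picture (420x560x3 uint8, red, green, blue); there is no depth.
- viewer.camera_info(name): a dict with "camera_matrix" (3x3 intrinsics, pixels), "k1" (the pictures are not rectified: a ray, as slopes to the right and down, at radius r is drawn at 1 + k1 r^2 times it, then the intrinsics apply), "R" (3x3) and "t" (3): a world point X has camera coordinates R X + t. Camera axes: x right, y down, z forward; pixel columns grow to the right and rows downward; lengths in mm; the calibration is good to about 2 mm. A picture is of the moment at which its call begins: read the wrist's pose just before it. camera_info takes no time and is no camera call; for the wrist camera it gives the pose at the moment of the call.
A pose or a line that the arm cannot do raises robot.IKError and nothing moves.
- robot.job_done(): hands the job in; it is judged then, once.
Trained networks look in the newest picture that a camera, given by its name, has taken for a name from the list of things; names that differ only in an ending like _2 or _b are one class to them, and where a whole thing is asked for, a point or a joint stands for the part that bears it (a point fixed in the world has none). Each returns a list of dicts, best first, with "confidence" (0 to 1); they miss things now and then, are a little off and sometimes report something else, mostly with a low value. They report only what shows in the picture. A call takes as long as a camera call. They do not tell look-alikes from the thing itself.
- viewer.silhouettes(name, camera): "mask" (420x560 bool, what is visible of it).
- viewer.pinpoint(name, camera): "at" ([x, y, z] in mm, in the coordinates of the camera as it stood for that picture, good to about 4 mm: a listed point, or the origin of a listed thing).
The state is a dict: "t": time; "joints": joint angles; "joint_velocities": joint speeds; "joint_torque": joint torques, N m; "tcp_pos": TCP position; "tcp_rot": TCP orientation; "contact_force": force on the tool from outside, world axes, zero at the start; "wrist_torque": the same for the moment, N m; "grip_width": opening from 0.0 (shut) to 1.0 (fully open); "grip_force": force on a finger pad.
Only numpy, scipy, OpenCV 4.12 (cv2) and the standard library are available. Lean on these libraries where they do the work, as an engineer would, in place of code of your own. Each camera call takes 0.05 s, during which the arm holds its last target. There are 200 camera calls.

## Working session

There is one attempt and no reset: what is moved stays moved. The work goes in short steps, each a Python script; the robot and the scene stay as the last script left them, time stands still between calls to the robot, and variables do not carry over. Pictures are saved under pics/ and viewed, at most 10 in all, crops included, and the job is handed in when it is done.

```bash
ls; mkdir -p pics; python3 - <<'E'
from cell import robot, grip, kin, viewer
import cv2,numpy as np
s=robot.observe(); print(s['t'],s['tcp_pos'],s['tcp_rot'],s['grip_width'])
ims=[]
for c in ("scene","top"):
    im=viewer.read_camera(c); ims.append(im)
    i=viewer.camera_info(c); R=np.array(i['R']);t=np.array(i['t'])
    print(c,i['camera_matrix'],i['k1'],-R.T@t,R.tolist())
    for n in ("retainer_slot","slot_well","cassette_grip","driver_grip","stand_hole","driver_tip","bottle","vial_clear","vial_amber","unit","stand"):
        for d in viewer.pinpoint(n,c): print(n,round(d['confidence'],2),(R.T@(np.array(d['at'])-t)).round(0))
    cv2.imwrite(f"pics/{c}0.png",cv2.resize(im[...,::-1],(800,600)))
print(robot.observe()['t'])
E
```

```text
pics
0.0 [ 186.705243   -621.93068158  180.32973611] [-3.10651319e+00 -4.56261673e-01  5.64630777e-04] 1.0028713148364379
scene [[462.446353     0.         277.7403451 ]
 [  0.         462.446353   215.40971598]
 [  0.           0.           1.        ]] -0.10972479962965519 [-110.411766    498.39078729  496.52331516] [[-0.45576117637907954, -0.889874366741511, 0.020133591879057507], [-0.4516265050139827, 0.21169670653458647, -0.8667283336843581], [0.7670171119827853, -0.40411398869477916, -0.4983739901587796]]
retainer_slot 0.46 [508.  62.  75.]
retainer_slot 0.2 [554.  76.  -2.]
slot_well 0.78 [574.  78.  56.]
slot_well 0.3 [476. 322.  -1.]
cassette_grip 0.68 [576.  81.  66.]
driver_grip 0.97 [496. 399.  70.]
driver_grip 0.96 [571. 324.  80.]
driver_grip 0.57 [466. 185.  53.]
stand_hole 0.71 [573. 326.  60.]
driver_tip 0.98 [494. 396.   0.]
driver_tip 0.6 [502. 217.   1.]
bottle 0.91 [476. 322.  -3.]
vial_clear 0.67 [489. -72.  -0.]
vial_clear 0.39 [575.  81.  56.]
vial_amber 0.88 [529. -80.  -0.]
unit 0.69 [555.  77.  -1.]
stand 0.6 [590. 321.  -1.]
stand 0.34 [532. -82.  -0.]
top
[... 188 characters left out ...]
374] [[-0.01633416439106575, -0.9997399586751524, -0.015912576845088698], [-0.9844790579679403, 0.01886206240471094, -0.17448554961485568], [0.17474032017883884, 0.012815523011020822, -0.9845311487574943]]
retainer_slot 0.7 [515.  68.  69.]
slot_well 0.88 [580.  83.  58.]
cassette_grip 0.73 [577.  87.  69.]
cassette_grip 0.16 [476. 320.   2.]
driver_grip 0.86 [469. 145.  13.]
driver_grip 0.73 [575. 411.  13.]
driver_grip 0.64 [527. -75.   0.]
driver_grip 0.62 [574. 327.  84.]
stand_hole 0.92 [577. 323.  55.]
driver_tip 0.79 [521. 192.  16.]
driver_tip 0.78 [510. 401.  13.]
bottle 0.93 [475. 319.   1.]
vial_clear 0.46 [486. -68.   1.]
unit 0.61 [555.  78.  -1.]
stand 0.71 [589. 328.   1.]
1.2
```

View pics/scene0.png

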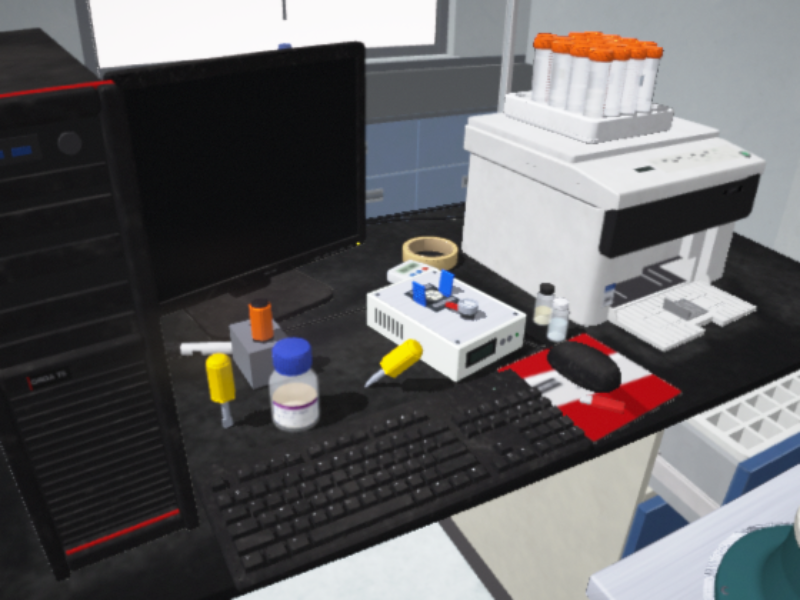

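View pics/top0.png

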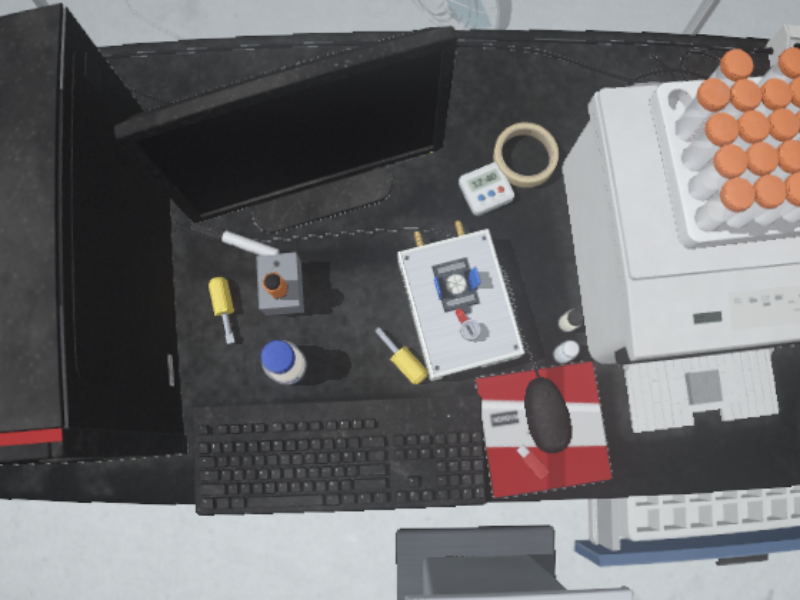

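The orange driver stands in the block at scene (260,320) and top (275,285). It is the only orange one; the yellow look-alikes lie at scene (220,375) and (400,358). The unit is at top (460,305), with its red tab near (462,315). Next I'll write helpers and plan the wrist views.

```bash
cat > h.py <<'E'
from cell import robot, grip, kin, viewer
import cv2,numpy as np
from scipy.spatial.transform import Rotation as Ro
def down(yaw): # tool x at yaw in the world, z down
    return (Ro.from_euler('z',yaw)*Ro.from_euler('x',np.pi)).as_rotvec()
def cam(c):
    i=viewer.camera_info(c); return np.array(i['camera_matrix']),i['k1'],np.array(i['R']),np.array(i['t'])
def proj(X,C):
    K,k1,R,t=C; p=R@np.asarray(X,float)+t; s=p[:2]/p[2]; s=s*(1+k1*(s@s)); return K[:2,:2]@s+K[:2,2]
def unproj(uv,z,C):
    K,k1,R,t=C; d=(np.asarray(uv,float)-K[:2,2])/np.diag(K)[:2]; s=d.copy()
    for _ in range(20): s=d/(1+k1*(s@s))
    r=R.T@np.array([*s,1]); o=-R.T@t; return o+r*(z-o[2])/r[2]
def st():
    s=robot.observe(); print('t',round(s['t'],2),'p',np.round(s['tcp_pos'],1),'yaw',round(yaw(s),3),'F',np.round(s['contact_force'],1),'M',np.round(s['wrist_torque'],2),'g',round(s['grip_width'],3),round(s['grip_force'],1)); return s
def yaw(s):
    m=Ro.from_rotvec(s['tcp_rot']).as_matrix(); return np.arctan2(m[1,0],m[0,0])
E
python3 - <<'E'
from h import *
s=st()
Rt=Ro.from_rotvec(s['tcp_rot']).as_matrix();K,k,R,t=cam('wrist')
print(K[0,0],K[:2,2],k,'cam in tool',Rt.T@(-R.T@t-s['tcp_pos']),'\n',(R@Rt).round(3))
for p in [(120,-400,350),(150,-400,400),(420,100,350),(400,200,350),(400,250,400),(500,200,400)]:
  for y in (0,-1.5,1.57,3.1):
    q=kin.ik(p,down(y)); print(p,y,None if q is None else np.round(q,2))
E
```

```text
t 1.2 p [ 187.  -622.5  181.3] yaw 0.292 F [ 0.3 -0.7 -0.1] M [ 0.03 -0.01  0.02] g 0.997 0.0
374.3317281122027 [284.06041711 214.04344108] -0.07979446748270044 cam in tool [  64.62488357    0.38123541 -203.47092168] 
 [[ 0.001  1.     0.001]
 [-0.972  0.001 -0.233]
 [-0.233 -0.001  0.972]]
(120, -400, 350) 0 [ 1.18 -0.08  0.01  1.89  0.    1.33 -0.37]
(120, -400, 350) -1.5 [ 0.98 -0.1   0.2   1.9   0.02  1.33 -1.89]
(120, -400, 350) 1.57 [ 1.44 -0.07 -0.23  1.88 -0.02  1.33  1.22]
(120, -400, 350) 3.1 [ 1.63 -0.06 -0.4   1.87 -0.03  1.33  2.76]
(150, -400, 400) 0 [ 1.13 -0.08 -0.    1.78 -0.    1.44 -0.44]
(150, -400, 400) -1.5 [ 0.95 -0.09  0.17  1.79  0.02  1.44 -1.96]
(150, -400, 400) 1.57 [ 1.39 -0.07 -0.24  1.77 -0.02  1.44  1.15]
(150, -400, 400) 3.1 [ 1.57 -0.06 -0.4   1.76 -0.03  1.44  2.7 ]
(420, 100, 350) 0 [ 0.73 -0.01 -1.    1.82 -0.01  1.33 -1.84]
(420, 100, 350) -1.5 [-1.46 -0.23  1.    1.91  0.2   1.36  2.7 ]
(420, 100, 350) 1.57 [ 0.84 -0.01 -1.11  1.82 -0.    1.33 -0.27]
(420, 100, 350) 3.1 [ 0.92 -0.   -1.19  1.81 -0.    1.33  1.26]
(400, 200, 350) 0 [ 0.85  0.22 -1.53  1.78  0.22  1.36 -2.3 ]
(400, 200, 350) -1.5 [-1.43 -0.11  0.84  1.88  0.08  1.34  2.6 ]
(400, 200, 350) 1.57 [ 1.36 -0.28 -1.57  1.78 -0.29  1.37 -0.15]
(400, 200, 350) 3.1 [ 0.39  0.03 -0.93  1.79  0.03  1.33  0.99]
(400, 250, 400) 0 [-0.62  0.01 -0.01  1.7   0.    1.44 -2.2 ]
(400, 250, 400) -1.5 [ 0.46  0.12 -1.16  1.65  0.11  1.45  2.5 ]
(400, 250, 400) 1.57 [ 0.26  0.08 -0.92  1.66  0.06  1.44 -0.67]
(400, 250, 400) 3.1 [ 0.26  0.08 -0.92  1.66  0.06  1.44  0.86]
(500, 200, 400) 0 [ 0.47  0.34 -1.18  1.51  0.31  1.5  -2.28]
(500, 200, 400) -1.5 [ 0.53  0.39 -1.3   1.51  0.38  1.52  2.44]
(500, 200, 400) 1.57 [ 0.58  0.5  -1.47  1.51  0.5   1.58 -0.88]
(500, 200, 400) 3.1 [ 0.58  0.57 -1.55  1.51  0.57  1.62  0.59]
```

```bash
python3 - <<'E'
from h import *
C=cam('top'); f=.7
for uv in [(195,220),(115,130),(440,150),(455,30),(185,455),(65,10)]:
    print(uv,[unproj(np.array(uv)*f,z,C).round(0) for z in (0,60,300)])
robot.movep((130,-400,330),down(0.29)); s=st()
q=np.array(s['joints']); print(q.round(2))
q[0]=-0.36; q[6]=q[0]-1.57+3.1416
robot.goto_joints(q); s=st()
robot.movep((535,200,260),down(np.pi)); s=st(); print(np.round(s['joints'],2))
im=viewer.read_camera('wrist'); np.save('w1.npy',im); C=cam('wrist'); K,k,R,t=C
for n in ("retainer_slot","slot_well","cassette_grip","driver_grip","stand_hole","unit","stand"):
    for d in viewer.pinpoint(n,'wrist'): print(n,round(d['confidence'],2),(R.T@(np.array(d['at'])-t)).round(1))
cv2.imwrite("pics/w1.png",cv2.resize(im[...,::-1],(800,600),interpolation=cv2.INTER_CUBIC))
import pickle; pickle.dump(C,open('w1.pkl','wb'))
E
```

```text
(195, 220) [array([694., 461.,   0.]), array([675., 444.,  60.]), array([601., 376., 300.])]
(115, 130) [array([846., 598.,   0.]), array([819., 574.,  60.]), array([710., 474., 300.])]
(440, 150) [array([794.,  95.,   0.]), array([769.,  98.,  60.]), array([672., 113., 300.])]
(455, 30) [array([997.,  64.,   0.]), array([962.,  69.,  60.]), array([819.,  91., 300.])]
(185, 455) [array([349., 467.,   0.]), array([350., 450.,  60.]), array([354., 380., 300.])]
(65, 10) [array([1076.,  713.,    0.]), array([1036.,  682.,   60.]), array([875., 557., 300.])]
t 2.26 p [ 130.1 -400.6  329.6] yaw 0.29 F [-0.6  0.7 -0.7] M [ 0.01  0.03 -0.02] g 1.001 0.0
[ 1.22 -0.06 -0.04  1.92 -0.    1.29 -0.1 ]
t 4.4 p [399.8 132.5 329.6] yaw -3.104 F [-0.2 -0.3 -0.5] M [ 0.04 -0.14 -0.02] g 0.997 0.0
t 5.11 p [534.6 199.1 260.1] yaw 3.141 F [-0.7 -1.1  0.5] M [ 0.05 -0.18 -0.01] g 1.001 0.0
[-0.38  0.26 -0.04  1.71  0.01  1.17  1.14]
retainer_slot 0.81 [511.9  69.8  74.9]
retainer_slot 0.55 [528.  -78.6   2.9]
slot_well 0.43 [576.8  87.5  71. ]
cassette_grip 0.63 [578.9  86.   71.7]
driver_grip 0.75 [573.4 324.1  85.6]
driver_grip 0.6 [470.1 146.7  11.7]
driver_grip 0.58 [573.9 416.8  12.1]
stand_hole 0.83 [577.4 326.1  60.5]
stand 0.8 [ 5.851e+02  3.287e+02 -1.000e-01]
```

View pics/w1.png

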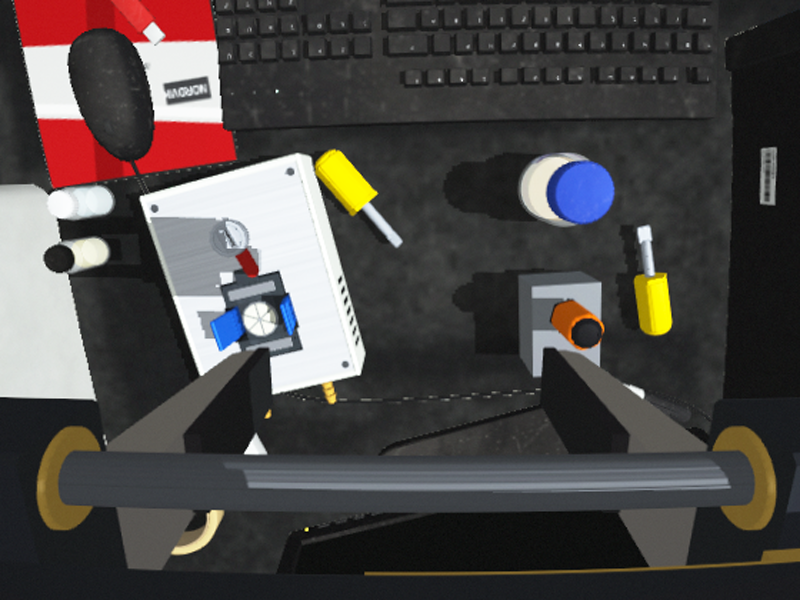

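The wrist view shows the orange driver in the block at (575,322), the retainer head at (230,238) with its red tab at (248,262), the blue ears at (227,328) and (289,315), and the bottle at (580,190). Now closer views of the driver and the unit.

```bash
python3 - <<'E'
from h import *
import pickle
def look(tag,p,names):
    robot.movep(p,down(np.pi)); robot.hold(0.15); C=cam('wrist'); im=viewer.read_camera('wrist'); K,k,R,t=C
    for n in names:
        for d in viewer.pinpoint(n,'wrist')[:2]: print(n,round(d['confidence'],2),(R.T@(np.array(d['at'])-t)).round(1))
    np.save(tag+'.npy',im); pickle.dump(C,open(tag+'.pkl','wb')); return im,C
im,C=look('w2',(515,325,215),("driver_grip","stand_hole","stand")); st()
c=proj((574,325,90),C).astype(int); print('crop0 driver',c-[85,75])
crop=lambda im,c,h,w: im[max(c[1]-h,0):c[1]+h,max(c[0]-w,0):c[0]+w]
a=cv2.resize(crop(im,c,75,85),None,fx=4.7,fy=4,interpolation=cv2.INTER_CUBIC)
cv2.imwrite('pics/d2.png',cv2.resize(crop(im,c,75,100)[...,::-1],(800,600),interpolation=cv2.INTER_CUBIC)); print('origin',c-[100,75])
im,C=look('w3',(510,75,200),("retainer_slot","slot_well","cassette_grip","unit")); st()
c=proj((545,77,60),C).astype(int); o=np.maximum(c-[160,120],0); print('unit origin',o)
cv2.imwrite('pics/u3.png',cv2.resize(im[o[1]:o[1]+240,o[0]:o[0]+320][...,::-1],(800,600),interpolation=cv2.INTER_CUBIC))
E
```

```text
driver_grip 0.89 [573.9 328.2  82.2]
driver_grip 0.83 [573.3 414.3  14.1]
stand_hole 0.77 [573.8 325.1  59.3]
stand_hole 0.26 [511.   71.6  73.3]
stand 0.78 [585.1 330.4  -1.7]
stand 0.17 [577.1  83.3  69.7]
t 6.46 p [515.6 324.2 215.5] yaw 3.14 F [ 0.8 -0.8  0.3] M [ 0.02 -0.13  0.01] g 1.001 0.0
crop0 driver [200 185]
origin [185 185]
cassette_grip 0.75 [576.4  85.2  69.7]
cassette_grip 0.39 [574.8 324.9  80.9]
unit 0.95 [550.8  79.1  -4.8]
t 7.84 p [510.   75.6 199.9] yaw -3.141 F [0.4 0.4 0.3] M [ 0.04 -0.11  0.01] g 0.994 0.0
unit origin [123 112]
```

View pics/d2.png

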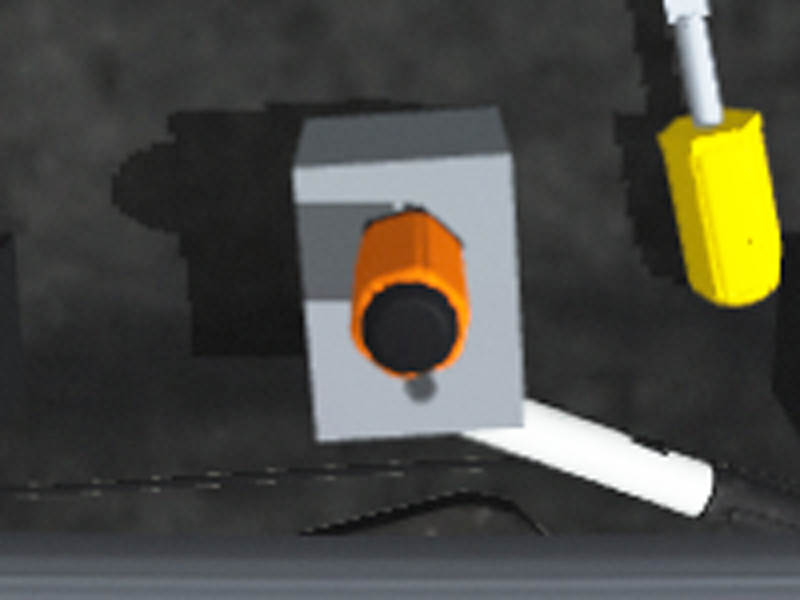

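View pics/u3.png

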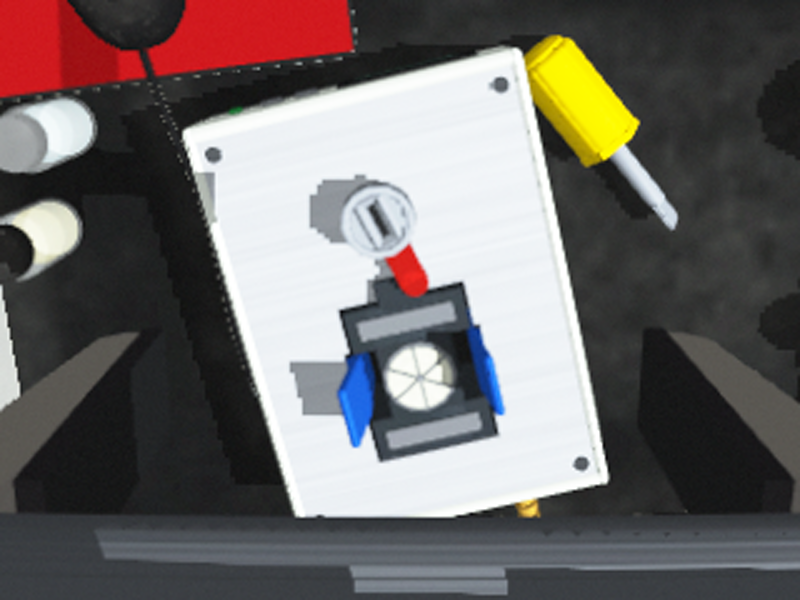

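The enlarged crop confirms that the orange handle stands in the block (crop (410,290), black end cap) and that the one beside it is the yellow look-alike. The second crop shows the slot running (367,204)–(392,240), the red tab to (415,290), and the deck corners at (183,128), (520,48) and (607,482).

```bash
python3 - <<'E'
from h import *
import pickle
C=pickle.load(open('w3.pkl','rb')); o=np.array([123,112])
u=lambda p,z:unproj(np.array(p)/2.5+o-0.3,z,C)
P=[u(p,55) for p in [(183,128),(520,48),(607,482)]]; print('corners',np.round(P,1),'len',[round(float(np.linalg.norm(P[i+1]-P[i])),1) for i in (0,1)])
d=P[2]-P[1]; e=P[1]-P[0]; print('yaw',np.arctan2(d[1],d[0]),np.arctan2(-e[0],e[1]))
print('centre',(P[0]+P[2])/2)
S=[u(p,55) for p in [(213,154),(501,84),(581,464)]]; print('screws',np.round(S,1),'c',(S[0]+S[2])/2, 'yaw',np.arctan2(*(S[2]-S[1])[1::-1]))
print('head rim',u((379,221),75.5),'slot',u((367,204),72.5),u((392,240),72.5))
print('ears mid', u((371,385),75),u((486,365),75),'body corners z57',[u(p,57).round(1) for p in [(341,312),(463,284),(497,434),(380,460)]])
C=pickle.load(open('w2.pkl','rb')); im=np.load('w2.npy').astype(int); o=np.array([185,185])
v=lambda p,z:unproj(np.array(p)/4+o-0.37,z,C)
print('drv top',v((410,328),105),'edge',v((424,215),62),'stand corners',[v(p,56).round(1) for p in [(295,168),(512,155),(525,427),(317,440)]])
for r in (240,243,246,250,253):
    print(r,'axis z81 col?',[ (c,tuple(im[r,c])) for c in range(270,306,1) if im[r,c,0]>im[r,c,2]+40][:1],' '.join(str(im[r,c,0]) for c in range(270,306)))
print(proj((574,325,56),C),proj((574,325,81),C),proj((574,325,105),C))
E
```

```text
corners [[479.5  -5.3  55. ]
 [450.  119.3  55. ]
 [623.4 160.9  55. ]] len [128.1, 178.4]
yaw 0.23550922532198915 0.23255121022895311
centre [551.47368291  77.80959661  55.        ]
screws [[489.3   5.5  55. ]
 [463.1 112.7  55. ]
 [615.3 149.8  55. ]] c [552.26677992  77.64811036  55.        ] yaw 0.2388335830958433
head rim [510.55344448  68.19904028  75.5       ] slot [504.94802778  63.83096077  72.5       ] [518.15820382  72.82064309  72.5       ]
ears mid [573.15725212  65.03972146  75.        ] [565.11113965 107.85858123  75.        ] body corners z57 [array([550.2,  53. ,  57. ]), array([538.8,  99.9,  57. ]), array([601. , 114.8,  57. ]), array([612.5,  67.9,  57. ])]
drv top [574.42363499 326.03555899 105.        ] edge [561.37535098 329.9068881   62.        ] stand corners [array([550.8, 297.5,  56. ]), array([547.6, 352.1,  56. ]), array([621.8, 356.8,  56. ]), array([625.4, 301.9,  56. ])]
240 axis z81 col? [(278, (np.int64(85), np.int64(50), np.int64(35)))] 96 94 94 95 95 90 69 47 85 115 126 147 166 166 166 166 167 170 178 188 186 194 214 200 153 138 158 175 176 176 176
[... 248 characters left out ...]
[(275, (np.int64(144), np.int64(80), np.int64(43)))] 95 92 93 95 108 144 164 165 164 165 167 166 166 166 166 167 165 166 178 196 193 183 211 226 226 225 227 227 228 201 145 156 175 177 177 175
250 axis z81 col? [(274, (np.int64(145), np.int64(83), np.int64(45)))] 96 96 94 111 145 164 164 164 167 166 167 167 166 166 167 168 168 170 178 200 194 181 206 223 227 227 229 229 229 231 218 186 175 175 176 176
253 axis z81 col? [(273, (np.int64(124), np.int64(88), np.int64(75)))] 93 94 96 124 161 163 168 167 168 170 182 193 204 220 232 238 243 247 250 252 251 248 251 249 237 231 229 229 230 229 227 206 175 177 176 175
[285.6868319  248.46304494] [285.82313416 256.92280373] [285.97233089 266.18917226]
```

```bash
python3 - <<'E'
from h import *
print(kin.ik((574,325.5,200),down(0.71)))
grip(0.65,45)
robot.movep((574,325.5,210),down(0.71)); s=st(); print(np.round(s['joints'],2))
robot.servo_line((574,325.5,120),feed=150)
robot.servo_line((574,325.5,65),feed=70); st()
grip(0.0,45); s=st(); print('width mm',s['grip_width']*92)
robot.servo_line((574,325.5,165),feed=120); st()
robot.servo_line((480,325.5,240),feed=200)
vd=np.arctan2(498-340,-110-440); base=vd+np.pi/2-np.pi  # tool x perpendicular to sight
print('base',base)
for i,a in enumerate((base,base+np.pi/6)):
    robot.movep((440,340,260),down(a)); robot.hold(0.2); s=st()
    im=viewer.read_camera('scene'); np.save(f's{i}.npy',im); C=cam('scene')
    p=np.array(s['tcp_pos'])+[0,0,19-55]; c=proj(p,C).astype(int); print(c)
    cr=im[c[1]-38:c[1]+38,c[0]-25:c[0]+25]; cr=cv2.resize(cr,(400,600),interpolation=cv2.INTER_CUBIC)
    out=cr if i==0 else np.hstack([out,cr])
cv2.imwrite('pics/blade.png',out[...,::-1])
E
```

```text
[-0.77023488  0.47148958  0.28489711  1.57367541 -0.1425251   1.11690308
 -1.31297422]
t 10.75 p [574.1 325.1 210. ] yaw 0.71 F [ 0.  -0.4 -0.2] M [ 0.02 -0.02  0.02] g 0.647 0.0
[-0.77  0.46  0.28  1.56 -0.14  1.14 -1.32]
t 12.43 p [574.4 325.7  65.4] yaw 0.71 F [-0.9  0.2  0.2] M [-0.07 -0.05 -0.02] g 0.653 0.0
t 13.06 p [574.1 325.5  65.2] yaw 0.71 F [-0.3 -1.3  0.5] M [-0.08  0.06  0.03] g 0.272 45.0
width mm 25.007089865704458
t 14.04 p [573.4 325.2 164.1] yaw 0.71 F [-0.5  0.4 -1.5] M [-0.03 -0.05 -0.01] g 0.273 45.0
base 1.2910564383487202
t 15.53 p [440.7 339.2 259.2] yaw 1.288 F [-0.3  0.2 -1.5] M [-0.06 -0.06  0.03] g 0.269 45.0
[192 181]
t 16.32 p [440. 340. 260.] yaw 1.813 F [ 0.2  0.5 -0.1] M [-0.05 -0.03  0.03] g 0.27 45.0
[192 181]
```

View pics/blade.png

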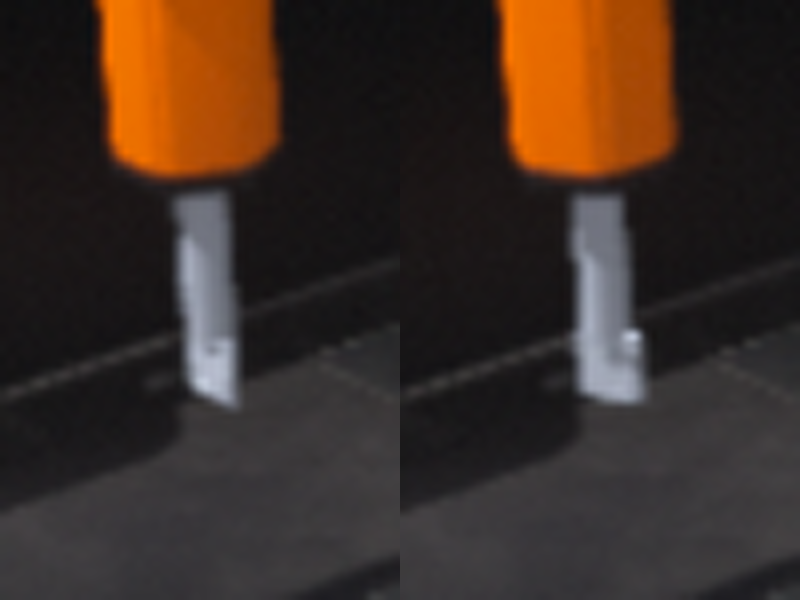

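Left to right, the blade goes from about 7 mm apparent width with its right end lower to about 10.5 mm. So the blade yaw is the tool yaw minus 60°. Next: approach the slot and insert it, watching the force.

```bash
cat >> h.py <<'E'
def descend(x,y,z0,z1,step=1.5,fmax=6,feed=30):
    z=z0
    while z>z1:
        z=max(z-step,z1); robot.servo_line((x,y,z),feed=feed); s=robot.observe()
        if abs(s['contact_force'][2])>fmax: break
    return z,s
E
python3 - <<'E'
from h import *
import pickle
C=pickle.load(open('w3.pkl','rb')); o=np.array([123,112])
h=np.array([511.2,68.1])
for z in (62,66,70):
  for p in ((405,270),(415,287)):
    t=unproj(np.array(p)/2.5+o-.3,z,C)[:2]-h; print(z,p,t.round(1),np.hypot(*t).round(1),np.arctan2(t[1],t[0]).round(3))
x,y=h; a=0.52+1.047
robot.movep((x,y,185),down(a)); robot.servo_line((x,y,131),feed=100); robot.hold(.2); st()
im=viewer.read_camera('scene'); np.save('s2.npy',im); Cs=cam('scene')
c=proj((x,y,80),Cs).astype(int); print('c',c,'org',c-[40,30])
cv2.imwrite('pics/hov.png',cv2.resize(im[c[1]-30:c[1]+30,c[0]-40:c[0]+40][...,::-1],(800,600),interpolation=cv2.INTER_CUBIC))
z,s=descend(x,y,128,119.8); print(z); st()
E
```

```text
62 (405, 270) [20.8  9.5] 22.9 0.428
62 (415, 287) [27.5 13.3] 30.5 0.452
66 (405, 270) [19.8  9.5] 22.0 0.447
66 (415, 287) [26.4 13.3] 29.5 0.466
70 (405, 270) [18.8  9.5] 21.1 0.467
70 (415, 287) [25.3 13.2] 28.5 0.482
t 18.38 p [511.7  68.2 131.7] yaw 1.567 F [-0.1  0.  -0.6] M [-0.01 -0.08 -0.02] g 0.273 45.0
c [326 209] org [286 179]
119.8
t 19.98 p [511.2  68.1 119.8] yaw 1.567 F [ 0.  -0.1 -0.6] M [-0.18 -0.22  0.01] g 0.273 45.0
```

View pics/hov.png

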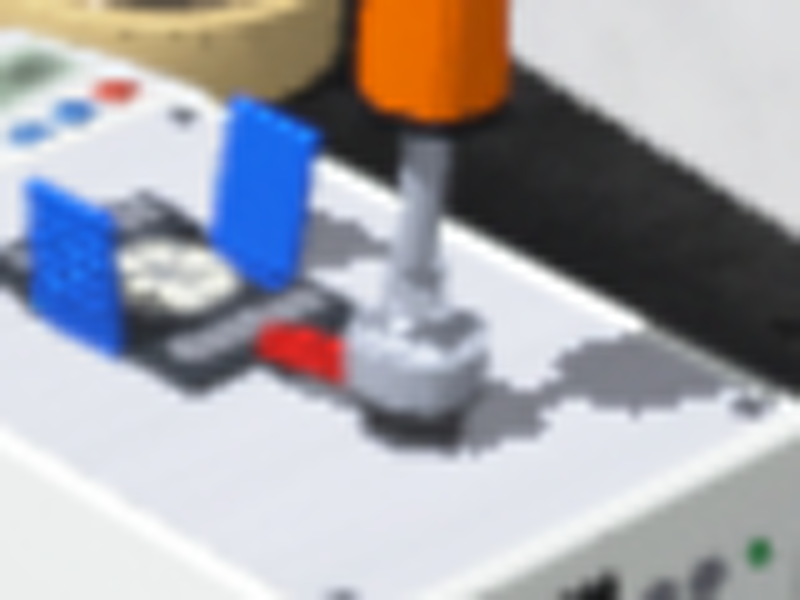

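Hovering, the blade sits over the head at (415,310). The descent reached slot depth with no axial force, so the blade is in. Turning in small steps.

```bash
python3 - <<'E'
from h import *
x,y=511.2,68.1; a0=1.567
robot.servo_line((x,y,118.8),feed=30); st()
for a in np.linspace(a0,2.89,9)[1:]:
    robot.movep((x,y,118.8),down(a)); s=st()
    if abs(s['wrist_torque'][2])>1: print('high'); break
im=viewer.read_camera('scene'); C=cam('scene')
c=proj((x+15,y,75),C).astype(int)
cv2.imwrite('pics/turn.png',cv2.resize(im[c[1]-30:c[1]+30,c[0]-40:c[0]+40][...,::-1],(800,600),interpolation=cv2.INTER_CUBIC))
E
```

```text
t 20.23 p [511.2  68.1 118.8] yaw 1.567 F [ 0.5  0.2 -1.2] M [-0.22 -0.27  0.01] g 0.272 45.0
t 20.5 p [511.2  68.  118.8] yaw 1.728 F [ 0.3 -1.9 -2.1] M [-0.18 -0.22 -0.04] g 0.272 45.0
t 20.77 p [511.2  68.  118.8] yaw 1.892 F [ 0.6 -0.  -1.9] M [-0.22 -0.27 -0.09] g 0.269 45.0
t 21.05 p [511.2  68.  118.8] yaw 2.056 F [ 0.9  0.1 -1.4] M [-0.11 -0.31 -0.07] g 0.272 45.0
t 21.32 p [511.2  68.  118.8] yaw 2.221 F [-0.4 -0.1 -0.5] M [-0.19 -0.26 -0.06] g 0.268 45.0
t 21.6 p [511.1  68.  118.7] yaw 2.386 F [ 1.1 -1.3 -1.9] M [-0.17 -0.27 -0.09] g 0.27 45.0
t 21.88 p [511.2  67.9 118.8] yaw 2.551 F [-0.1 -0.5 -1.6] M [-0.2  -0.24 -0.02] g 0.269 45.0
t 22.15 p [511.2  67.9 118.8] yaw 2.717 F [-0.3 -0.5 -1.5] M [-0.23 -0.16 -0.06] g 0.271 45.0
t 22.43 p [511.2  67.9 118.8] yaw 2.882 F [ 0.6 -1.3 -1.9] M [-0.32 -0.23 -0.06] g 0.268 45.0
```

View pics/turn.png

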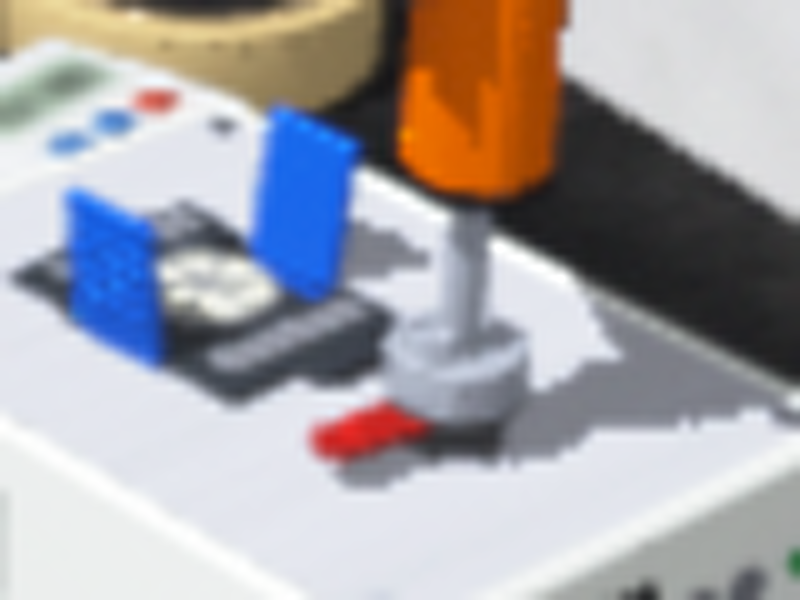

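The red tab now points to +y at (370,430), clear of the tongue. Returning the driver to its block.

```bash
python3 - <<'E'
from h import *
robot.servo_line((511.2,68.0,190),feed=130); st()
robot.movep((574.1,325.5,190),down(0.71)); robot.servo_line((574.1,325.5,122),feed=120); st()
robot.servo_line((574.1,325.5,95),feed=60); s=st()
if np.abs(s['contact_force']).max()<6:
    z,s=descend(574.1,325.5,95,65.2,step=5,fmax=5,feed=60); print(z); st()
E
```

```text
t 23.18 p [510.7  68.1 189.6] yaw 2.89 F [-0.1 -0.1 -0.9] M [ 0.04 -0.13 -0.02] g 0.269 45.0
t 25.98 p [574.7 325.6 122.6] yaw 0.71 F [ 1.   0.2 -0.4] M [-0.03 -0.04  0.02] g 0.27 45.0
t 26.58 p [574.1 325.4  94.7] yaw 0.71 F [-0.6 -0.1 -0.5] M [-0.04  0.   -0.  ] g 0.272 45.0
65.2
t 28.08 p [574.3 325.5  65.2] yaw 0.71 F [-1.1 -0.   0.1] M [-0.04 -0.13  0.01] g 0.273 45.0
```

```bash
python3 - <<'E'
from h import *
grip(0.65,45); s=st()
robot.servo_line((574.1,325.5,90),feed=80); robot.servo_line((574.1,325.5,200),feed=150)
x,y,a=575.9,83.8,0.236
grip(1.0,30)
robot.movep((x,y,170),down(a)); s=st(); print(np.round(s['joints'],2))
im=viewer.read_camera('scene'); K,k,R,t=C=cam('scene')
for n in ("driver_grip","driver_tip","cassette_grip","retainer_slot","bottle"):
    for d in viewer.pinpoint(n,'scene')[:3]: print(n,round(d['confidence'],2),(R.T@(np.array(d['at'])-t)).round(0))
c1=proj((574,325,70),C).astype(int); c2=proj((x,y,80),C).astype(int)
f=lambda c,w: cv2.resize(im[c[1]-w:c[1]+w,c[0]-w:c[0]+w],(400,400),interpolation=cv2.INTER_CUBIC)
cv2.imwrite('pics/chk.png',np.hstack([f(c1,45),f(c2,45)])[...,::-1])
E
```

```text
t 28.75 p [574.1 325.5  65.2] yaw 0.71 F [-1.1 -0.4  0.5] M [-0.03  0.01  0.02] g 0.654 0.0
t 31.68 p [576.2  86.3 170.2] yaw 0.24 F [-0.   0.3 -0. ] M [0.04 0.07 0.01] g 0.999 0.0
[-0.56  0.38  0.44  1.81 -0.19  1.   -1.36]
driver_grip 0.82 [576. 417.  15.]
driver_grip 0.74 [571. 321.  80.]
driver_grip 0.7 [470. 144.  12.]
driver_tip 0.8 [527. 191.  12.]
driver_tip 0.62 [508. 397.  10.]
cassette_grip 0.88 [573.  84.  67.]
cassette_grip 0.47 [573. 321.  61.]
retainer_slot 0.63 [573.  81.  52.]
bottle 0.58 [474. 319.  -2.]
bottle 0.34 [574.  83.  57.]
```

View pics/chk.png

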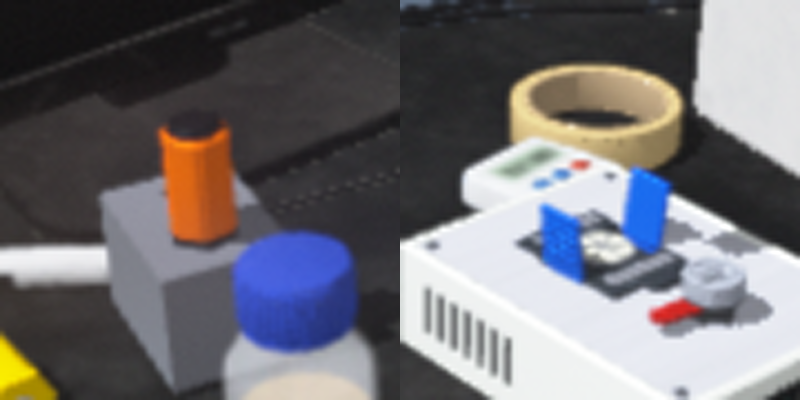

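The driver is upright in its block at (200,180), the tab is clear at (675,312), and both ears are sprung out at (560,240) and (648,210). Squeezing and lifting next.

```bash
python3 - <<'E'
from h import *
x,y,a=575.9,83.8,0.236
robot.servo_line((x,y,95),feed=120)
z,s=descend(x,y,95,60.5,step=11.5,fmax=6,feed=60); print(z); st()
grip(0.0,28); robot.hold(.3); s=st(); print('width',s['grip_width']*92)
E
```

```text
60.5
t 33.78 p [575.5  83.7  59.9] yaw 0.236 F [ 0.2 -1.1 -0.1] M [0.   0.02 0.02] g 1.0 0.0
t 35.43 p [575.9  83.8  60.5] yaw 0.236 F [-0.1 -0.3 -0.3] M [ 0.01 -0.03 -0.  ] g -0.001 0.0
width -0.09870537612907371
```

The fingers shut on nothing, so I need to look before acting.

```bash
python3 - <<'E'
from h import *
x,y=575.9,83.8
s=st()
a=viewer.read_camera('scene'); K,k,R,t=C=cam('scene')
for n in ("cassette_grip","slot_well"):
    for d in viewer.pinpoint(n,'scene')[:2]: print(n,round(d['confidence'],2),(R.T@(np.array(d['at'])-t)).round(0))
c=proj((x,y,80),C).astype(int)
b=viewer.read_camera('wrist'); K,k,R,t=Cw=cam('wrist')
for n in ("cassette_grip","slot_well"):
    for d in viewer.pinpoint(n,'wrist')[:2]: print('w',n,round(d['confidence'],2),(R.T@(np.array(d['at'])-t)).round(0))
l=cv2.resize(a[c[1]-70:c[1]+50,c[0]-40:c[0]+40],(400,600),interpolation=cv2.INTER_CUBIC)
r=cv2.resize(b,(400,300)); e=cv2.resize(viewer.read_camera('top'),(400,300))
cv2.imwrite('pics/last.png',np.hstack([l,np.vstack([r,e])])[...,::-1])
E
```

```text
t 35.43 p [575.9  83.8  60.5] yaw 0.236 F [-0.1 -0.3 -0.3] M [ 0.01 -0.03 -0.  ] g -0.001 0.0
cassette_grip 0.95 [574.  85.  66.]
cassette_grip 0.67 [572. 323.  60.]
slot_well 0.92 [571.  83.  55.]
w cassette_grip 0.89 [576.  84.  72.]
w cassette_grip 0.34 [528. -81.   2.]
```

View pics/last.png

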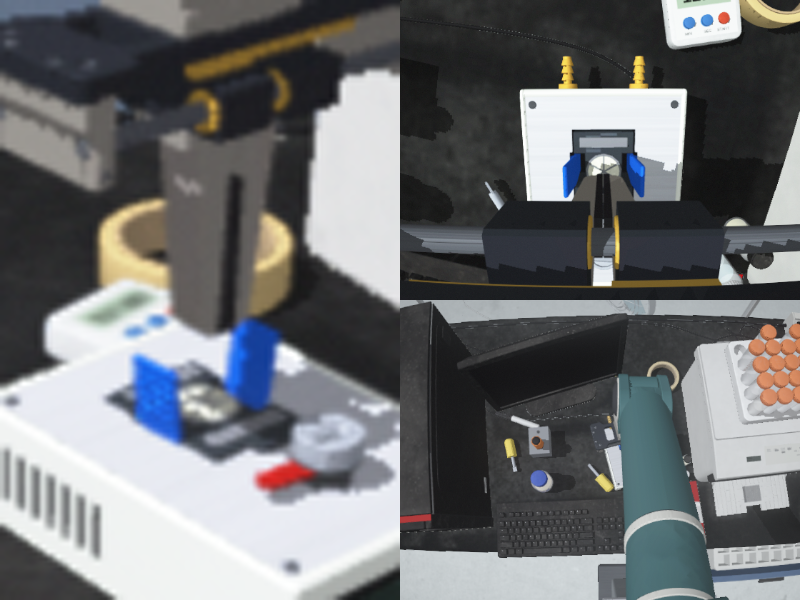

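The view shows the shut fingertips at left panel (210,330). That is about 20 mm higher in the scene than the reported TCP and just over the ear tops, so the fingers closed above them. I'll rise, open, and feel down for the deck with the open fingers under a light force limit.

```bash
python3 - <<'E'
from h import *
x,y=575.9,83.8
robot.servo_line((x,y,88),feed=120); grip(1.0,28); s=st()
robot.servo_line((x,y,62),feed=80)
z,s=descend(x,y,62,34,step=3,fmax=4,feed=40); print('stop',z); s=st()
E
```

```text
t 37.54 p [575.9  83.8  88. ] yaw 0.236 F [0.1 0.3 0.1] M [0.04 0.02 0.05] g 0.999 0.0
stop 34
t 40.52 p [575.9  83.8  34. ] yaw 0.236 F [ 0.4 -0.   0.3] M [ 0.02 -0.05  0.  ] g 0.995 0.0
```

```bash
python3 - <<'E'
from h import *
x,y=575.9,83.8
z,s=descend(x,y,34,26.5,step=1.5,fmax=3.5,feed=30); print('stop',z,s['contact_force'])
zg=z+4.5 if z>26.5 else 37
robot.servo_line((x,y,zg),feed=40); grip(0.0,28); s=st(); print('width',s['grip_width']*92)
E
```

```text
stop 26.5 [-0.01660399 -0.62978928 -0.68781353]
t 43.08 p [575.8  83.7  36.9] yaw 0.236 F [-0.4 -0.4 -0.9] M [-0.07  0.03 -0.01] g 0.38 27.9
width 34.952261853402064
```

The fingers now hold at about 35 mm with 28 N. Lifting slowly while watching the force.

```bash
python3 - <<'E'
from h import *
x,y=575.9,83.8
z=36.9; ok=True
for z in (41,47):
    robot.servo_line((x,y,z),feed=40); s=st()
    if np.abs(s['contact_force']).max()>12: ok=False; print('stuck'); break
if ok:
    robot.servo_line((x,y,85),feed=60); robot.servo_line((x,y,150),feed=80); robot.hold(.2); s=st()
viewer.read_camera('scene'); K,k,R,t=C=cam('scene')
for n in ("cassette_grip","driver_grip","slot_well"):
    for d in viewer.pinpoint(n,'scene')[:3]: print(n,round(d['confidence'],2),(R.T@(np.array(d['at'])-t)).round(0))
for d in viewer.silhouettes("cassette_grip",'scene')[:2]:
    v,u=np.nonzero(d['mask']); print('mask',round(d['confidence'],2),u.min(),u.max(),v.min(),v.max(),len(u))
print('expect px',proj((x,y,69),C),proj((x,y,182),C))
E
```

```text
t 43.33 p [576.   83.9  41.2] yaw 0.236 F [ 0.4  0.5 -1.5] M [-0.01  0.04  0.01] g 0.38 27.9
t 43.63 p [576.2  83.9  47.4] yaw 0.236 F [-0.9  0.1 -2.1] M [0.01 0.02 0.  ] g 0.378 27.9
t 45.58 p [575.5  83.7 149.4] yaw 0.236 F [-0.8 -0.5 -2.6] M [ 0.01 -0.02  0.02] g 0.377 27.9
cassette_grip 0.67 [572.  82. 178.]
driver_grip 0.93 [469. 145.  13.]
driver_grip 0.81 [572. 326.  79.]
driver_grip 0.62 [574. 418.  13.]
slot_well 0.88 [573.  80.  53.]
slot_well 0.22 [529. -82.  -1.]
mask 0.82 284 325 137 183 1294
expect px [301.96486324 201.55875272] [304.74115018 147.58222724]
```

```bash
python3 - <<'E'
from h import *
from itertools import product
x,y=575.7,83.8; C=cam('scene')
g=69+(149.4-36.9)
m=viewer.silhouettes("cassette_grip",'scene')[0]['mask'].astype(np.uint8)
best=[]
Rz=Ro.from_euler('z',.236)
def mask(rx,ry,dz):
    o=np.zeros(m.shape,np.uint8); Q=Rz*Ro.from_euler('xy',[rx,ry])
    for b in [((-32,32),(-24,24),(-54,-12)),((-12,12),(-20,-17),(-12,15)),((-12,12),(17,20),(-12,15))]:
        P=np.array([proj(Q.apply(np.array(p))+[x,y,g+dz],C) for p in product(*b)])
        cv2.fillConvexPoly(o,cv2.convexHull(P.round().astype(np.int32)),1)
    return o
for rx,ry,dz in product(np.radians([-12,-6,0,6,12]),np.radians([-12,-6,0,6,12]),(-3,0,3)):
    o=mask(rx,ry,dz); best.append(((o&m).sum()/(o|m).sum(),np.degrees([rx,ry]).round(),dz))
best.sort(key=lambda b:-b[0])
for b in best[:4]: print(b)
print('level',[round(b[0],3) for b in best if not b[1].any()]); st()
E
```

```text
(np.float64(0.8745716244002741), array([-12.,  -6.]), -3)
(np.float64(0.8675271739130435), array([-6.,  0.]), 0)
(np.float64(0.8631790744466801), array([-6., -6.]), -3)
(np.float64(0.8621621621621621), array([-6., -6.]), 0)
level [np.float64(0.858), np.float64(0.838), np.float64(0.823)]
t 45.88 p [575.9  83.8 149.9] yaw 0.236 F [ 0.4  0.1 -1.9] M [-0.01 -0.01  0.04] g 0.377 27.9
```

```bash
python3 -c "
from h import *
s=st(); print(robot.job_done())"
```

```text
t 45.88 p [575.9  83.8 149.9] yaw 0.236 F [ 0.4  0.1 -1.9] M [-0.01 -0.01  0.04] g 0.377 27.9
the job is handed in; nothing more can be done
None
```

I handed the job in at 45.9 s: retainer turned with the driver, driver upright in its block, cassette held by its squeezed catches about 110 mm up; I could confirm its level only roughly, and didn't recheck the vials.

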